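Clamp the jar with the over-centre toggle clamp and its extension bar

TASK

Clamp the yellow-lidded jar in the bench clamp so that its stuck lid can be worked on: first stand it upright in the V of the clamp and let go, then take the yellow extension bar and with it swing the short red lever over its dead point until it snaps against its stop and stays locked, and put the bar back flat on the middle of the blue tool mat. Your fingers and arm must not touch the lever, only the bar may; leave the other tins and bottles standing where they are.

Things in the scene. Friction and masses are not known exactly. Their poses are not given: they have to be found in the camera images.
- jar_mid (a point): Glass jar, round, 61 mm across the body (lid 57 mm), 78 mm tall (glass 0-68 mm above the foot, yellow lid above), 0.17 to 0.32 kg, standing among two other containers on a round cork mat (3 mm thick). The point is on its axis, 39 mm above its foot; z up.
- nest (a point): Where the clamped jar's foot centre belongs: on top of the clamp's 10 mm base plate, 125 mm from the lever pivot. Axes: the clamp's own, z up. Two aluminium walls, tops 40 mm above the bench, form a V at its +y side and touch a jar that stands on this point (at +x+y and -x+y); the V is open to -y, where the pad is.
- pad_face (a point): Middle of the clamp's rubber pad (44 mm wide, top 40 mm above the bench), axes as nest. Open, it stands 16 mm short (-y) of a seated jar; as the lever closes it comes up to 25 mm forward (+y, the last mm sprung) and presses the jar into the V with about 10 N, so a jar up to about 10 mm short of the V is pushed home.
- pivot (a point): On the lever's vertical pivot axis, 64 mm above the bench (the lever's mid height). Axes: the clamp's own, y points to nest. Hub 36 mm across, top 74 mm above the bench; below it the blue clamp body, 64 by 80 mm, top 48 mm above the bench. Base plate: 60 mm to either side in x, y from -57 to +193 mm.
- lever (a joint): Red lever's angle q (rad): 0 open, grows clockwise seen from above, hard stop 1.75. It points from the pivot at 250 deg - q, counter-clockwise from the clamp's x axis (from -y round by -x towards +y). A spring resists with up to about 1.5 N m until the dead point, q = 1.5; let go earlier it springs back to about 0.4, beyond it snaps to the stop and stays. Starts at 0.15 to 0.4.
- lever_tip (a point): Outer end of the red lever, on its centre line, 85 mm from the pivot, 64 mm above the bench; x points outward along the lever, z up. The lever is a flat bar 14 mm wide and 12 mm high (58 to 70 mm above the bench), free from 18 to 85 mm from the pivot.
- bar_mid (a point): Extension bar, 180 mm long, 24 mm high, about 0.25 kg, loose on the tool mat. Point at mid length, 12 mm above its underside; x runs from shoe to handle (it starts with the handle roughly to the robot), z up. x from -90 to -25 mm yellow shoe, -25 to 0 mm steel neck 16 mm wide, 0 to +90 mm black rubber handle, 20 mm wide and 24 mm high, the grip. Balance point near x = +5 mm.
- bar_shoe (a point): Middle of the bar's yellow shoe (x = -57.5 mm on the bar), 12 mm above its underside, axes as bar_mid. The shoe is an upside-down U channel 65 mm long, open below and at both ends: inside 24 mm wide and 18 mm deep, walls 5 mm, outside 34 mm wide. It drops loosely over the lever from above, the handle pointing outward from the pivot.
- mat_mid (a point): Middle of the top of the fixed blue tool mat, 180 mm (its x) by 220 mm (its y), 3 mm thick, top 3 mm above the bench. The bar belongs here at the end, in any direction.
- grey_tin_mid (a point): Bystander: small open tin with an orange band, 71 mm across, 66 mm tall, on the cork mat beside the jar. Point on its axis half-way up.
- dosing_bottle_mid (a point): Bystander: grey dosing bottle with black push-knob cap, 73 mm across, 118 mm tall, on the cork mat beside the jar. Point on its axis half-way up.
- front_dropper_mid (a point): Bystander: cream dropper bottle with nozzle, 48 mm across, 147 mm tall, standing on the bench 0.24 to 0.26 m from the pivot at the clamp's -x side, just outside the bar's swing. Point on its axis half-way up.
- back_dropper_mid (a point): Bystander: dark grey dropper bottle with nozzle, 48 mm across, 147 mm tall, standing on the bench at the clamp's -y side, 0.13 to 0.17 m from the pivot, just behind the open lever's line. Point on its axis half-way up.
There are look-alikes about, which are no part of the job. Of the things that look like the part that bears jar_mid, the smaller one is meant.

How it is judged:
By the outcome, as a careful person would: the job done as asked, in the order asked, and still so for the second after the job is handed in, with the robot touching nothing.
It also fails if it takes over 72 s, if anything falls off the work surface, if the arm or the gripper's body presses on something with over 40 N, if the wrist force passes 120 N, or if a joint passes its speed limit or range.

ROBOT

A 6-joint arm with a two-finger parallel gripper is mounted at the origin on a cart in front of the work surface, level with it; the furniture and walls round the work are solid. World frame = base frame: x ahead of the robot, y to its left, z up, the work surface at z = 0. Lengths are in m, angles in rad, forces in N, time in s.
With the tool pointing down it reaches from about 0.325 to 0.925 m from the base axis. Payload 3.1 kg.
Tool frame: the origin (TCP) lies at the very end of the fingers, on their centre line; the grasp point (between the pads) lies 19 mm behind it; z points along the fingers, y is the line along which they close (so a half turn about z gives the same grasp; the last joint's range is limited). The gripper opens to 85 mm and grips with 20 to 120 N. Pads are 22 mm wide; open, the fingers measure 114 mm over their backs; the gripper's body (76 mm by 85 mm) begins 54 mm behind the grasp point. The pads swing forward as they close: fully open they stand 13 mm farther back than shut.
Start: joints at [0.994, 0.217, 1.613, -0, 1.311, -0.112], TCP at [0.28, 0.559, 0.231] pointing down, gripper open.
Joint ranges: [-2.75, 2.75], [-0.78, 2.1], [0.31, 2.55], [-1.13, 4.27], [0.13, 2.63], [-2.58, 2.58]. Speed limits (rad/s): [2.79, 2.79, 3.14, 3.14, 3.14, 3.14].

INTERFACE

Orientations are given as a unit quaternion [x, y, z, w].
In Python, from plant import * gives the robot as it stands. The module is installed in compiled form; this text tells all that it offers.
- The arm moves only by the shell command python3 -m pendant 'ROWS' [FORCE]. ROWS is JSON, a list of rows, each a list of 7 numbers: the shift along the tool's x, y, z in mm, then the turn, a rotation vector about the tool's x, y, z in rad, then the opening, from 0 (shut) to 1 (fully open). A call has exactly 8 rows; each row is the pose to reach, as a shift and turn from the pose commanded when the call began, along the tool's axes at that moment; what a row does not reach only later rows make up. A row lasts 1/8 s, in which the tool goes at most 62.5 mm and 10.7 degrees, less where a joint would pass 70% of its speed; a pose out of reach is approached as far as the arm can. A call with a gripper value outside its range is refused whole. The fingers move at their own pace and stop on an object; FORCE is the grip in N (left out, the last holds). Time passes only in rows, so rows that repeat a pose let the fingers close, or fill a call up. It gives the time, the measured TCP pose, the force, the opening and the grip force at its end, in the units of the state.
- state(): the state, without advancing time (a new reading comes with each control period).
- snapshot(name): name is "side" or "top"; returns (picture, depth): 480x640x3 uint8, blue, green, red; 480x640 float32, m along the optical axis (not along the pixel's ray), 0 where there is no reading.
- camera_model(name): a dict with "camera_matrix" (3x3 intrinsics, pixels), "rvec" (rotation vector, rad) and "tvec" (3), from world to camera coordinates, as OpenCV has them. Camera axes: x right, y down, z forward; pixel columns grow to the right and rows downward; lengths in m; the calibration is good to about 2 mm. A picture is of the moment at which its call begins. camera_model takes no time and is no camera call.
- hand_in(): hands the job in; it is judged then, once.
Trained networks look in the newest picture that a camera, given by its name, has taken for a name from the list of things; names that differ only in an ending like _2 or _b are one class to them, and where a whole thing is asked for, a point or a joint stands for the part that bears it (a point fixed in the world has none). Each returns a list of dicts, best first, with "confidence" (0 to 1); they miss things now and then, are a little off and sometimes report something else, mostly with a low value. They report only what shows in the picture. A call takes as long as a camera call. They do not tell look-alikes from the thing itself.
- spot_in(camera, thing): "position" ([x, y, z] in m, in the coordinates of the camera as it stood for that picture, good to about 4 mm: the middle of the surface that is visible of it).
- regions_of(camera, thing): "pixels" (480x640 bool, what is visible of it).
The state is a dict: "clock": time; "qpos": joint angles; "qvel": joint speeds; "joint_efforts": joint torques, N m; "tcp_pos": TCP position; "tcp_rot": TCP orientation; "force": force on the tool from outside, world axes, zero at the start; "wrist_torque": the same for the moment, N m; "gripper_width": opening from 0.0 (shut) to 1.0 (fully open); "finger_force": force on a finger pad.
Only numpy, scipy, OpenCV 4.12 (cv2) and the standard library are available. Lean on these libraries where they do the work, as an engineer would, in place of code of your own. Each camera call takes 0.05 s, during which the arm holds its last target. There are 200 camera calls.

## Working session

There is one attempt and no reset: what is moved stays moved. The work goes in short steps, Python scripts to look and compute and a shell command to move; the robot and the scene stay as the last step left them, time stands still between calls to the robot, and variables do not carry over. Pictures are saved under pics/ and viewed, at most 10 in all, crops included, and the job is handed in when it is done.

```bash
mkdir -p pics
cat > h.py <<'E'
from plant import *
import numpy as np, cv2
from scipy.spatial.transform import Rotation as R
def cam(n):
    m=camera_model(n); K=np.array(m["camera_matrix"],float); Rm=R.from_rotvec(np.ravel(m["rvec"])).as_matrix(); t=np.ravel(m["tvec"]); return K,Rm,t
def c2w(n,p):
    K,Rm,t=cam(n); return Rm.T@(np.asarray(p,float)-t)
def cloud(n,d):
    K,Rm,t=cam(n); v,u=np.mgrid[0:480,0:640]
    P=np.stack([(u-K[0,2])/K[0,0]*d,(v-K[1,2])/K[1,1]*d,d],-1)
    return (P-t)@Rm   # HxWx3 world
def w2p(n,p):
    K,Rm,t=cam(n); c=Rm@np.asarray(p,float)+t; return (K@c/c[2])[:2]
E
python3 - <<'E'
from h import *
np.set_printoptions(precision=4,suppress=True)
s=state(); print(s)
for n in("side","top"):
    im,d=snapshot(n); cv2.imwrite(f"pics/{n}0.png",im); np.save(f"{n}0.npy",d)
    K,Rm,t=cam(n); print(n,-Rm.T@t,Rm[2],K[0,0])
    for th in("jar_mid","lever","bar_shoe","bar_mid","grey_tin_mid","dosing_bottle_mid","front_dropper_mid","back_dropper_mid"):
        for r in spot_in(n,th): 
            w=c2w(n,r["position"]); print(th,round(r["confidence"],2),w,w2p(n,w).round())
E
```

```text
{'clock': 0.0, 'qpos': array([ 0.9938,  0.2177,  1.615 , -0.    ,  1.3113, -0.1122]), 'qvel': array([-0.0011,  0.0009,  0.0019, -0.0011,  0.0006,  0.0002]), 'joint_efforts': array([ -0.0003, -39.6828, -30.386 ,  -0.    ,   0.0093,  -0.    ]), 'tcp_pos': array([0.2797, 0.558 , 0.23  ]), 'tcp_rot': array([ 0.2303,  0.9731, -0.0011, -0.0004]), 'force': array([-1.2977,  0.3991, -0.664 ]), 'wrist_torque': array([0.0366, 0.0188, 0.0222]), 'finger_force': 0.0, 'gripper_width': 1.00230448779174}
side [ 0.3053 -0.8297  0.787 ] [ 0.2458  0.7431 -0.6224] 494.24829393952194
jar_mid 0.9 [0.571  0.3351 0.065 ] [280. 177.]
jar_mid 0.73 [0.3945 0.0537 0.0805] [237. 247.]
lever 0.85 [ 0.644  -0.0828  0.0696] [362. 263.]
bar_shoe 0.96 [ 0.5234 -0.4028  0.0282] [368. 414.]
bar_mid 0.95 [ 0.5209 -0.4074  0.0292] [368. 416.]
bar_mid 0.28 [ 0.6383 -0.0359  0.0094] [351. 270.]
bar_mid 0.25 [ 0.6429 -0.0805  0.0713] [361. 262.]
grey_tin_mid 0.65 [0.5189 0.2229 0.0438] [272. 209.]
grey_tin_mid 0.49 [ 0.6429 -0.0804  0.0683] [361. 263.]
dosing_bottle_mid 0.63 [0.4425 0.3337 0.0794] [234. 182.]
front_dropper_mid 0.9 [ 0.3976 -0.1246  0.0743] [256. 302.]
back_dropper_mid 0.64 [ 0.7188 -0.2272  0.0718] [424. 298.]
top [0.3231 0.0088 1.2859] [ 0.2045  0.0119 -0.9788] 511.4949119920183
jar_mid 0.86 [0.5662 0.3469 0.0796] [175. 236.]
lever 0.53 [ 0.6461 -0.0823  0.0684] [354. 215.]
lever 0.21 [0.5662 0.3466 0.0838] [175. 236.]
bar_shoe 0.62 [ 0.5309 -0.3961  0.0295] [478. 270.]
bar_mid 0.64 [ 0.5281 -0.3972  0.0262] [478. 271.]
grey_tin_mid 0.94 [0.5284 0.243  0.0351] [220. 257.]
dosing_bottle_mid 0.64 [0.4439 0.3529 0.1013] [165. 286.]
front_dropper_mid 0.69 [ 0.4033 -0.0961  0.0868] [357. 314.]
back_dropper_mid 0.93 [ 0.715  -0.2101  0.0897] [408. 188.]
back_dropper_mid 0.31 [0.6349 0.0008 0.0113] [320. 223.]
```

View pics/side0.png

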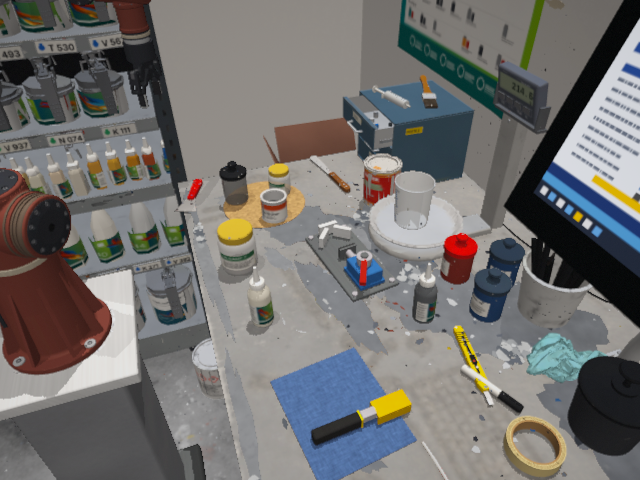

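View pics/top0.png

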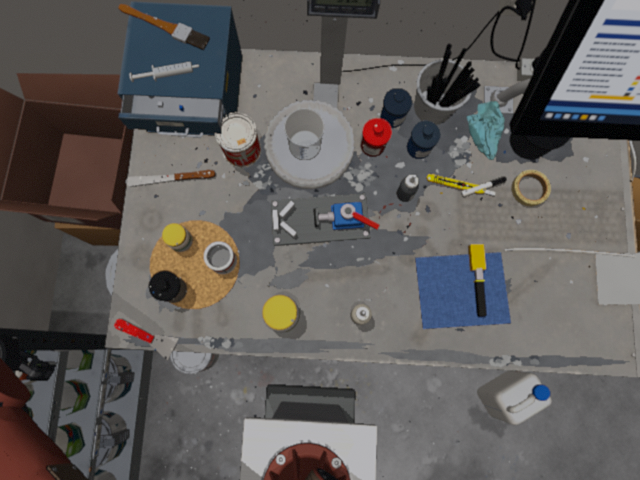

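Side view: the yellow-lidded candidates are the small jar on the cork mat at (279,177) and the big jar at (237,247). The smaller one on the mat, beside the tin and bottle, is the one meant. The clamp is at (365,268), and the bar lies on the blue mat at (370,415). In the top view these are at (175,236), (281,313), (347,210) and (479,280).

```bash
cat > m.py <<'E'
from h import *
np.set_printoptions(precision=4,suppress=True)
def circ(P):
    A=np.c_[2*P[:,:2],np.ones(len(P))]; s=np.linalg.lstsq(A,(P[:,:2]**2).sum(1),rcond=None)[0]
    return s[:2],np.sqrt(s[2]+s[:2]@s[:2])
C={}
for n in("side","top"):
    im=cv2.imread(f"pics/{n}0.png"); d=np.load(f"{n}0.npy"); X=cloud(n,d); hsv=cv2.cvtColor(im,cv2.COLOR_BGR2HSV); C[n]=(im,d,X,hsv)
    ok=d>0
    def near(p,r): return ok&(np.hypot(X[...,0]-p[0],X[...,1]-p[1])<r)
    print(n,"bench z",np.median(X[near((.6,-.1),.3)][:,2]))
    m=near((.57,.345),.06)&(hsv[...,0]>18)&(hsv[...,0]<36)&(hsv[...,1]>130)&(X[...,2]>.03)
    P=X[m]; zt=np.percentile(P[:,2],97); T=P[P[:,2]>zt-.006]; (c,_),r=cv2.minEnclosingCircle((T[:,:2]*1000).astype(np.float32)); print("jar lid",len(T),zt,T.mean(0),c,r)
    for nm,p,zl in(("tin",(.525,.24),.055),("dose",(.443,.35),.09),("fdrop",(.403,-.10),.05),("bdrop",(.715,-.212),.05)):
        T=X[near(p,.05)&(X[...,2]>zl)]; (c,_),r=cv2.minEnclosingCircle((T[:,:2]*1000).astype(np.float32)); print(nm,len(T),T[:,2].max(),T.mean(0),np.array(c),r)
    # lever red & hub
    red=((hsv[...,0]<8)|(hsv[...,0]>172))&(hsv[...,1]>150)
    P=X[near((.64,-.07),.1)&red&(X[...,2]>.045)&(X[...,2]<.085)]; T=P[P[:,2]>.064]
    (c,(w,h),a)=cv2.minAreaRect((T[:,:2]*1000).astype(np.float32)); print("lever",len(T),T[:,2].mean(),np.array(c),w,h,a,cv2.boxPoints((c,(w,h),a)).round().tolist())
    blue=(hsv[...,0]>95)&(hsv[...,0]<125)&(hsv[...,1]>120)
    P=X[near((.645,-.05),.1)&blue&(X[...,2]>.042)&(X[...,2]<.055)]
    r=cv2.minAreaRect((P[:,:2]*1000).astype(np.float32)); print("body",len(P),r,cv2.boxPoints(r).round().tolist())
    P=X[near((.64,.03),.15)&(X[...,2]>.006)&(X[...,2]<.014)]
    r=cv2.minAreaRect((P[:,:2]*1000).astype(np.float32)); print("base",len(P),r,cv2.boxPoints(r).round().tolist())
    # mat
    P=X[ok&blue&(X[...,1]<-.2)&(X[...,1]>-.6)&(X[...,0]<.68)&(abs(X[...,2])<.015)]
    r=cv2.minAreaRect((P[:,:2]*1000).astype(np.float32)); print("mat",P[:,2].mean(),r)
    m=near((.5,-.39),.14)&(X[...,2]>.016)&(X[...,2]<.045)
    P=X[m]; Y=(hsv[...,0]>18)&(hsv[...,0]<36)&(hsv[...,1]>130)
    r=cv2.minAreaRect((P[:,:2]*1000).astype(np.float32)); print("bar",len(P),P[:,2].mean(),r)
    r=cv2.minAreaRect((X[m&Y][:,:2]*1000).astype(np.float32)); print("shoe",r)
im=C["side"][0][150:300,210:410]; a=cv2.resize(im,None,fx=2.6,fy=2.6,interpolation=2)
im=C["top"][0][180:300,140:390]; b=cv2.resize(im,(520,250),interpolation=2)
cv2.imwrite("pics/crop0.png",np.vstack([a[:340],b[:250]]))
E
python3 m.py
```

```text
side bench z 0.003303266178012324
jar lid 170 0.0849660006656797 [0.5715 0.3525 0.0825] 571.99560546875 30.687227249145508
tin 314 0.07488948557505126 [0.5266 0.2409 0.0652] 527.9909057617188 37.491825103759766
dose 390 0.12510928310554809 [0.444  0.3479 0.1033] 444.94561767578125 38.05536651611328
fdrop 724 0.1503676217272437 [ 0.4049 -0.1178  0.0896] 406.5204772949219 23.956571578979492
bdrop 730 0.1495547685385294 [ 0.7217 -0.2235  0.0896] 726.6242065429688 23.87847900390625
lever 147 0.07134523647630445 [ 634.5919 -109.9997] 71.22417449951172 13.297669410705566 64.0970230102539 [[613.0, -139.0], [625.0, -145.0], [656.0, -81.0], [644.0, -75.0]]
body 302 ((656.4254760742188, -67.83578491210938), (57.856544494628906, 71.67719268798828), 6.475049018859863) [[624.0, -35.0], [632.0, -107.0], [689.0, -100.0], [681.0, -29.0]]
base 1652 ((640.6253662109375, 27.530914306640625), (223.37318420410156, 294.6493225097656), 7.776613712310791) [[510.0, 158.0], [550.0, -134.0], [771.0, -103.0], [731.0, 189.0]]
mat 0.004151048514037068 ((485.5704345703125, -363.15472412109375), (177.95082092285156
[... 951 characters left out ...]
63427734375, -68.13401794433594), (55.10770034790039, 71.34638214111328), 7.160508632659912) [[624.0, -36.0], [632.0, -107.0], [687.0, -100.0], [678.0, -29.0]]
base 2380 ((636.4500732421875, 12.89178466796875), (219.4312744140625, 266.97064208984375), 8.956257820129395) [[507.0, 128.0], [549.0, -136.0], [766.0, -102.0], [724.0, 162.0]]
mat 0.0023422096837198143 ((483.63763427734375, -365.3037414550781), (175.1075439453125, 216.57557678222656), 6.71416711807251)
bar 783 0.02562376855153131 ((510.144287109375, -402.1339111328125), (178.07647705078125, 35.73175811767578), 4.041867256164551)
shoe ((513.6058349609375, -401.2192077636719), (169.6846160888672, 34.88264083862305), 3.829768657684326)
```

View pics/crop0.png

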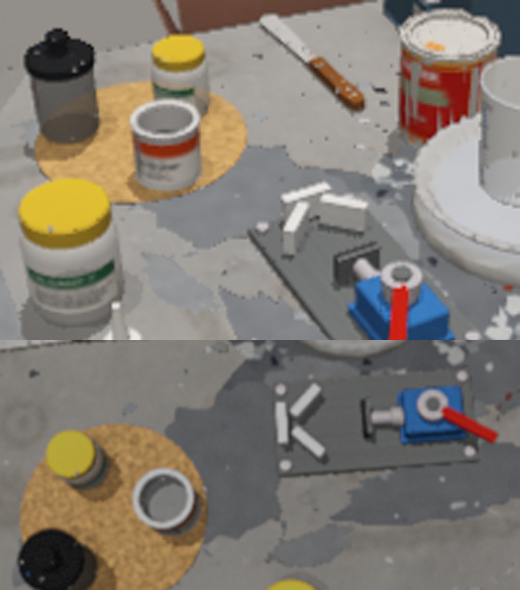

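The crop confirms it: the small yellow-lidded jar stands on the cork mat between the black-capped bottle and the orange-banded tin. I'll move above it while I check the clamp frame.

```bash
python3 -m pendant '[[-44,-7,0,0,0,0.123,1],[-88,-13,0,0,0,0.247,1],[-132,-20,0,0,0,0.37,1],[-177,-27,0,0,0,0.494,1],[-221,-33,0,0,0,0.617,1],[-265,-40,0,0,0,0.741,1],[-309,-46,0,0,0,0.864,1],[-353,-53,0,0,0,0.988,1]]' 40
cat > go.py <<'E'
from h import *
import sys
np.set_printoptions(precision=4,suppress=True)
# usage: go.py x y z yaw_deg(tool y): row (mm, rotvec) to get there from the present pose
def go(x,y,z,yaw):
    s=state(); r=R.from_quat(s["tcp_rot"]); a=np.radians(yaw); ty=np.array([np.cos(a),np.sin(a),0]); tz=np.array([0,0,-1.]); tx=np.cross(ty,tz)
    T=R.from_matrix(np.c_[tx,ty,tz]); print("row",(r.inv().apply(np.array([x,y,z])-s["tcp_pos"])*1000).round(1),(r.inv()*T).as_rotvec().round(3),"tcp",s["tcp_pos"],"F",s["force"],"w",s["gripper_width"],"ff",s["finger_force"],"t",s["clock"],"q6",s["qpos"][5])
if __name__=="__main__": go(*map(float,sys.argv[1:5]))
E
python3 go.py .5715 .3525 .041 6.8
python3 - <<'E'
from h import *
np.set_printoptions(precision=1,suppress=True)
for n in("side","top"):
    X=cloud(n,np.load(f"{n}0.npy")); 
    P=X[(np.hypot(X[...,0]-.656,X[...,1]+.065)<.02)&(X[...,2]>.0705)]; print("hub",len(P),P.mean(0)*1000, (P.min(0)+P.max(0))*500)
    for yaw in (6.8,):
        a=np.radians(yaw); c=np.array([.656,-.065]); D=(X[...,:2]-c)*1000; x=D@[np.cos(a),np.sin(a)]; y=D@[-np.sin(a),np.cos(a)]; z=X[...,2]*1000
        m=(abs(x)<75)&(y>-70)&(y<210)&(z>5)&(z<15)
        print("base x,y pct",np.percentile(x[m],[0.5,2,98,99.5]),np.percentile(y[m],[.5,2,98,99.5]))
        for lo in range(-50,180,30):
            q=m&(y>lo)&(y<lo+30); print(lo,np.percentile(x[q],[1,99]),end=' ')
        print()
        w=(abs(x)<60)&(y>60)&(y<200)&(z>33)&(z<46)
        for k in sorted(set(np.round(y[w]/8))): q=w&(np.round(y/8)==k); print(k*8,q.sum(),np.sort(x[q])[[0,q.sum()//2,-1]],end='; ')
        print()
E
```

```text
clock: 1.9
tcp_pos: [0.5731, 0.3523, 0.2314]
tcp_rot: [0.666, 0.746, 0.0, -0.0]
force: [1.2, -0.5, -0.4]
gripper_width: 1.001
finger_force: 0.0
row [  0.4  -1.6 190.4] [ 0.    -0.    -0.005] tcp [0.5731 0.3523 0.2314] F [ 1.2229 -0.4736 -0.3877] w 1.0013564808461246 ff 0.0 t 1.9 q6 0.33285009543946265
hub 126 [655.3 -66.1  73.4] [656.8 -65.3  74.7]
base x,y pct [-65.5 -60.8  59.3  70.2] [-57.7 -56.2 182.4 192.6]
-50 [-59.3  71.4] -20 [-59.9  69.3] 10 [-63.1  59.1] 40 [-71.5  59.1] 70 [-61.2  61.6] 100 [-61.2  58.4] 130 [-61.7  66.3] 160 [-62.1  68. ] 
64.0 13 [-8.3 -2.5  3.6]; 72.0 53 [-21.3  -2.5  19.9]; 80.0 44 [-22.6  -1.4  20.9]; 88.0 1 [-4.4 -4.4 -4.4]; 128.0 5 [-40.5  33.8  37.2]; 136.0 42 [-46.5 -32.6  44.3]; 144.0 39 [-44.2  23.1  42.2]; 152.0 42 [-33.7  13.9  33.9]; 160.0 41 [-30.9   7.9  28.8]; 168.0 11 [-16.4   7.6  16.2]; 176.0 61 [-28.   -1.5  22.7]; 184.0 36 [-26.6  -5.4  21.9]; 192.0 2 [-23.3  15.7  15.7]; 
hub 64 [655.5 -64.4  72.6] [655.2 -64.7  73.9]
base x,y pct [-61.6 -59.7  57.   59.1] [-57.5 -54.1 188.  190.5]
-50 [-59.6  59.4] -20 [-59.5  58.3] 10 [-62.5  58.1] 40 [-60.6  58.3] 70 [-60.8  57.6] 100 [-60.1  56.6] 130 [-60.6  56.5] 160 [-61.4  56. ] 
64.0 5 [-6.5 -1.2  4.1]; 72.0 29 [-23.1  -4.   19.8]; 80.0 40 [-23.   -1.9  19.6]; 128.0 4 [-43.2 -39.4 -36.2]; 136.0 35 [-46.1  28.4  42.6]; 144.0 42 [-42.2  22.5  39.6]; 152.0 41 [-35.3 -17.8  29.7]; 160.0 44 [-27.    6.1  21.9]; 168.0 8 [-18.6   7.7  15.6]; 176.0 51 [-27.5  -2.4  21.3]; 184.0 40 [-27.5  -3.8  22. ];
```

```bash
python3 -m pendant '[[0,-2,40,0,0,0,1],[0,-2,80,0,0,0,1],[0,-2,115,0,0,0,1],[0,-2,145,0,0,0,1],[0,-2,168,0,0,0,1],[0,-2,182,0,0,0,1],[0,-2,190,0,0,0,1],[0,-2,190,0,0,0,1]]' 40
python3 -m pendant '[[0,0,0,0,0,0,0.5],[0,0,0,0,0,0,0.5],[0,0,0,0,0,0,0.5],[0,0,0,0,0,0,0.4],[0,0,0,0,0,0,0.4],[0,0,0,0,0,0,0.4],[0,0,0,0,0,0,0.4],[0,0,0,0,0,0,0.4]]' 40
python3 go.py .5715 .3525 .041 6.8
```

```text
clock: 2.9
tcp_pos: [0.5701, 0.353, 0.0414]
tcp_rot: [0.664, 0.748, 0.0, 0.0]
force: [-0.7, 0.4, -0.3]
gripper_width: 1.002
finger_force: 0.0
clock: 3.9
tcp_pos: [0.5716, 0.3535, 0.0434]
tcp_rot: [0.664, 0.748, 0.002, 0.001]
force: [1.3, -0.9, 5.5]
gripper_width: 0.69
finger_force: 43.3
row [-1.  -0.2  2.4] [ 0.004 -0.001 -0.001] tcp [0.5716 0.3535 0.0434] F [ 1.3022 -0.9208  5.5064] w 0.689645877573059 ff 43.29453089274466 t 3.9 q6 0.3317389322539581
```

```bash
python3 -m pendant '[[0,0,-5,0,0,0,0.4],[0,0,-15,0,0,0,0.4],[0,0,-30,0,0,0,0.4],[0,0,-47,0,0,0,0.4],[0,0,-65,0,0,0,0.4],[0,0,-80,0,0,0,0.4],[0,0,-90,0,0,0,0.4],[0,0,-90,0,0,0,0.4]]' 40
python3 go.py .6407 .0551 .131 7
```

```text
clock: 4.9
tcp_pos: [0.5707, 0.3532, 0.1328]
tcp_rot: [0.664, 0.748, 0.001, 0.0]
force: [0.2, 0.4, -1.5]
gripper_width: 0.682
finger_force: 43.5
row [-304.3   34.4    1.6] [ 0.002 -0.001 -0.004] tcp [0.5707 0.3532 0.1328] F [ 0.2397  0.3538 -1.527 ] w 0.6822846013456135 ff 43.50304480351042 t 4.9 q6 0.33174948375596613
```

```bash
python3 -m pendant '[[-20,2,0,0,0,0,0.4],[-60,7,0,0,0,0,0.4],[-110,12,0,0,0,0,0.4],[-165,19,0,0,0,0,0.4],[-220,25,0,0,0,0,0.4],[-265,30,0,0,0,0,0.4],[-292,33,0,0,0,0,0.4],[-304,34,0,0,0,0,0.4]]' 40
python3 - <<'E'
from h import *
import go
np.set_printoptions(precision=4,suppress=True)
ims=[]
for n in("side","top"):
    im,d=snapshot(n); X=cloud(n,d); hsv=cv2.cvtColor(im,cv2.COLOR_BGR2HSV)
    Y=(d>0)&(hsv[...,0]>18)&(hsv[...,0]<36)&(hsv[...,1]>130)&(np.hypot(X[...,0]-.64,X[...,1]-.055)<.06)&(X[...,2]>.1)
    P=X[Y]; print(n,len(P),P.mean(0) if len(P) else 0,P.min(0),P.max(0))
    G=X[(d>0)&(np.hypot(X[...,0]-.64,X[...,1]-.055)<.045)&(X[...,2]>.06)&(X[...,2]<.145)]; print(G[:,2].min(),np.percentile(G[:,2],3), np.percentile(G,[2,98],axis=0))
    u,v=w2p(n,(.64,.055,.12)).astype(int); ims.append(cv2.resize(im[max(v-80,0):v+80,u-80:u+80],(400,400)))
cv2.imwrite("pics/hold.png",np.hstack(ims))
go.go(.6407,.0551,.049,7)
E
```

```text
clock: 5.9
tcp_pos: [0.6388, 0.0521, 0.1301]
tcp_rot: [0.665, 0.747, -0.001, -0.001]
force: [-0.4, 0.8, -1.4]
gripper_width: 0.686
finger_force: 43.5
side 331 [0.6383 0.0466 0.1678] [0.6084 0.0231 0.1539] [0.6686 0.0809 0.2035]
0.09347198959038257 0.0963954952813542 [[0.6058 0.0213 0.0959]
 [0.6623 0.0541 0.1438]]
top 8 [0.6249 0.0266 0.2033] [0.6078 0.0252 0.1631] [0.6363 0.028  0.2678]
0.13905004359912604 0.13909097245707674 [[0.6377 0.0208 0.1391]
 [0.6426 0.021  0.1409]]
row [ 1.5  2.  81.5] [-0.002 -0.    -0.006] tcp [0.639  0.0533 0.1305] F [ 0.0328  0.0549 -1.4764] w 0.6845482426356646 ff 43.50109140446875 t 6.0 q6 -0.1417268278884651
```

View pics/hold.png

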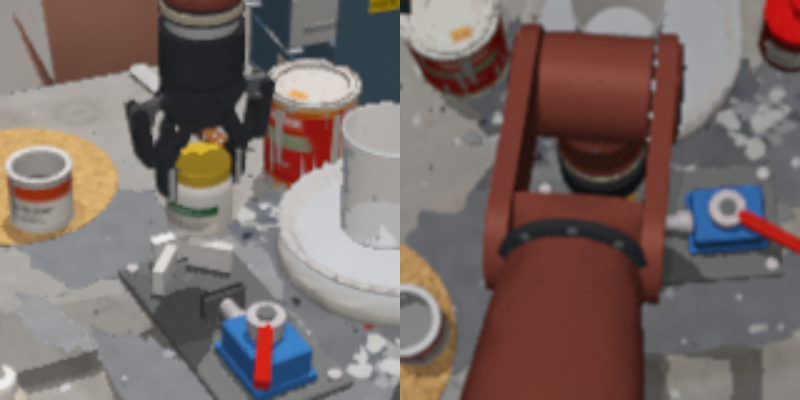

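```bash
python3 -m pendant '[[1,2,12,0,0,0,0.4],[1,2,30,0,0,0,0.4],[1,2,48,0,0,0,0.4],[1,2,62,0,0,0,0.4],[1,2,71,0,0,0,0.4],[1,2,77,0,0,0,0.4],[1,2,80,0,0,0,0.4],[1,2,80,0,0,0,0.4]]' 40
python3 go.py .6407 .0551 .0475 7
```

```text
clock: 7.0
tcp_pos: [0.6415, 0.0562, 0.0514]
tcp_rot: [0.664, 0.748, 0.0, 0.0]
force: [-0.0, -0.1, -1.5]
gripper_width: 0.683
finger_force: 43.5
row [-1.  -0.9  3.9] [ 0.    -0.    -0.004] tcp [0.6415 0.0562 0.0514] F [-0.0189 -0.1256 -1.4527] w 0.6830213826855981 ff 43.497033786261454 t 7.0 q6 -0.1395121779707902
```

```bash
python3 -m pendant '[[0,0,0.5,0,0,0,0.4],[0,0,1,0,0,0,0.4],[0,0,1.5,0,0,0,0.4],[0,0,2,0,0,0,0.4],[0,0,2.5,0,0,0,0.4],[0,0,3,0,0,0,0.4],[0,0,3.5,0,0,0,0.4],[0,0,3.5,0,0,0,0.4]]' 40
```

```text
clock: 8.0
tcp_pos: [0.6417, 0.056, 0.0504]
tcp_rot: [0.664, 0.748, -0.0, 0.0]
force: [-5.5, -1.0, 11.1]
gripper_width: 0.688
finger_force: 45.2
```

```bash
python3 -m pendant '[[0,0,-2,0,0,0,0.72],[0,0,-2,0,0,0,0.78],[0,0,-2,0,0,0,0.85],[0,0,-2,0,0,0,0.9],[0,0,-2,0,0,0,1],[0,0,-2,0,0,0,1],[0,0,-2,0,0,0,1],[0,0,-2,0,0,0,1]]' 40
python3 -m pendant '[[0,0,-10,0,0,0,1],[0,0,-30,0,0,0,1],[0,0,-55,0,0,0,1],[0,0,-85,0,0,0,1],[0,0,-115,0,0,0,1],[0,0,-140,0,0,0,1],[0,0,-150,0,0,0,1],[0,0,-150,0,0,0,1]]' 40
python3 go.py .485 -.403 .19 -86.1
```

```text
clock: 9.0
tcp_pos: [0.6414, 0.0562, 0.0498]
tcp_rot: [0.664, 0.748, 0.0, 0.0]
force: [0.0, 0.2, 0.3]
gripper_width: 1.001
finger_force: 0.0
clock: 10.0
tcp_pos: [0.6421, 0.0562, 0.2015]
tcp_rot: [0.664, 0.748, 0.001, 0.001]
force: [0.1, -0.4, -0.7]
gripper_width: 1.001
finger_force: 0.0
row [-437.5 -210.1   11.1] [ 0.002 -0.002  1.621] tcp [0.6421 0.0562 0.2015] F [ 0.0929 -0.3722 -0.7417] w 1.0007131596875145 ff 0.0 t 10.0 q6 -0.1395225152182055
```

```bash
python3 -m pendant '[[-20,-10,0,0,0,0.1,1],[-60,-29,0,0,0,0.25,1],[-105,-50,0,0,0,0.41,1],[-150,-72,0,0,0,0.57,1],[-195,-94,0,0,0,0.73,1],[-240,-115,0,0,0,0.89,1],[-285,-137,0,0,0,1.05,1],[-325,-156,0,0,0,1.2,1]]' 80
python3 - <<'E'
from h import *
import go
np.set_printoptions(precision=4,suppress=True)
go.go(.4854,-.4027,.15,-86.1)
im,d=snapshot("side"); X=cloud("side",d); hsv=cv2.cvtColor(im,cv2.COLOR_BGR2HSV)
Y=(d>0)&(hsv[...,0]>18)&(hsv[...,0]<36)&(hsv[...,1]>130)&(np.hypot(X[...,0]-.64,X[...,1]-.055)<.06)
P=X[Y]; T=P[P[:,2]>np.percentile(P[:,2],95)-.006]; print(len(T),T[:,2].max(),cv2.minEnclosingCircle((T[:,:2]*1000).astype(np.float32)))
u,v=w2p("side",(.64,0,.05)).astype(int); cv2.imwrite("pics/seated.png",cv2.resize(im[v-80:v+80,u-80:u+80],(480,480)))
E
```

```text
clock: 11.0
tcp_pos: [0.523, -0.2859, 0.198]
tcp_rot: [0.971, 0.239, -0.001, -0.001]
force: [0.4, -0.3, 0.1]
gripper_width: 1.0
finger_force: 0.0
row [-87.5  86.   47.9] [-0.002  0.002  0.415] tcp [ 0.523  -0.2859  0.198 ] F [ 0.4482 -0.264   0.1324] w 1.0001618141442408 ff 0.0 t 11.0 q6 0.4696368947193931Traceback (most recent call last):
  File "<stdin>", line 7, in <module>
    return _quantile_unchecked(
        a, q, axis, out, overwrite_input, method, keepdims, weights)
    return _ureduce(a,
                    func=_quantile_ureduce_func,
    ...<5 lines>...
                    overwrite_input=overwrite_input,
                    method=method)
    r = func(a, **kwargs)
    result = _quantile(arr,
                       quantiles=q,
    ...<2 lines>...
                       out=out,
                       weights=wgt)
    slices_having_nans = np.isnan(arr[-1, ...])
                                  ~~~^^^^^^^^^
IndexError: index -1 is out of bounds for axis 0 with size 0
```

```bash
python3 -m pendant '[[-15,15,5,0,0,0.08,1],[-35,34,13,0,0,0.18,1],[-55,54,22,0,0,0.27,1],[-70,69,32,0,0,0.35,1],[-82,81,41,0,0,0.4,1],[-87,86,48,0,0,0.415,1],[-87,86,48,0,0,0.415,1],[-87,86,48,0,0,0.415,1]]' 80
cat > jar.py <<'E'
from h import *
import sys
def jar(name):
  ims=[]
  for n in("side","top"):
    im,d=snapshot(n); X=cloud(n,d); hsv=cv2.cvtColor(im,cv2.COLOR_BGR2HSV)
    Y=(d>0)&(hsv[...,0]>18)&(hsv[...,0]<36)&(hsv[...,1]>130)&(np.hypot(X[...,0]-.64,X[...,1]-.055)<.06)
    P=X[Y]
    if len(P)>20:
        T=P[P[:,2]>np.percentile(P[:,2],95)-.006]; print(n,"jar lid",len(T),T[:,2].max(),cv2.minEnclosingCircle((T[:,:2]*1000).astype(np.float32)))
    red=(d>0)&((hsv[...,0]<8)|(hsv[...,0]>172))&(hsv[...,1]>150)&(np.hypot(X[...,0]-.656,X[...,1]+.065)<.1)&(X[...,2]>.064)&(X[...,2]<.078)
    if red.sum()>20: T=X[red]; print(n,"lever",len(T),T[:,2].mean(),cv2.boxPoints(cv2.minAreaRect((T[:,:2]*1000).astype(np.float32))).round(1).tolist())
    u,v=w2p(n,(.62,-.02,.05)).astype(int); ims.append(cv2.resize(im[v-90:v+90,u-90:u+90],(400,400)))
  cv2.imwrite(f"pics/{name}.png",np.hstack(ims))
if __name__=="__main__": jar(sys.argv[1])
E
python3 jar.py seated; python3 go.py .4854 -.4027 .012 -86.1
```

```text
clock: 12.05
tcp_pos: [0.4887, -0.4011, 0.152]
tcp_rot: [0.999, 0.037, 0.0, -0.0]
force: [-0.6, -0.7, -0.7]
gripper_width: 0.999
finger_force: 0.0
top jar lid 298 0.09174575638663761 ((639.544189453125, 56.19926071166992), 28.35222625732422)
top lever 139 0.06897128719753882 [[612.2999877929688, -138.1999969482422], [624.0999755859375, -143.89999389648438], [654.0, -81.5], [642.2000122070312, -75.9000015258789]]
row [ -3.7   1.1 140.4] [ 0.001 -0.001  0.007] tcp [ 0.4889 -0.4012  0.1524] F [-0.2436 -0.1202 -0.3119] w 0.9967040324428167 ff 0.0 t 12.15 q6 0.6975300565657869
```

View pics/seated.png

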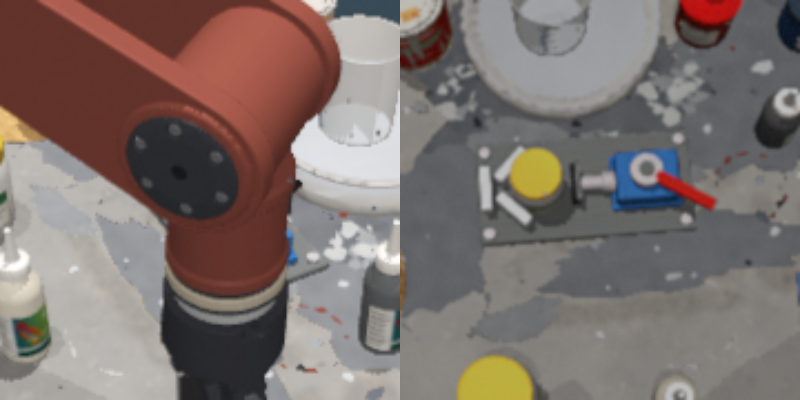

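Jar stands upright, 3 mm short of the V, within the capture range. Next I go down on the bar handle.

```bash
python3 -m pendant '[[-4,1,30,0,0,0.007,1],[-4,1,65,0,0,0.007,1],[-4,1,95,0,0,0.007,0.8],[-4,1,118,0,0,0.007,0.6],[-4,1,132,0,0,0.007,0.5],[-4,1,140,0,0,0.007,0.5],[-4,1,144,0,0,0.007,0.5],[-4,1,144,0,0,0.007,0.5]]' 80
python3 -m pendant '[[0,0,0,0,0,0,0.3],[0,0,0,0,0,0,0.15],[0,0,0,0,0,0,0.1],[0,0,0,0,0,0,0.1],[0,0,0,0,0,0,0.1],[0,0,0,0,0,0,0.1],[0,0,0,0,0,0,0.1],[0,0,0,0,0,0,0.1]]' 80
python3 go.py .4854 -.4027 .008 -86.1
```

```text
clock: 13.15
tcp_pos: [0.4847, -0.4033, 0.0083]
tcp_rot: [0.999, 0.033, 0.0, 0.0]
force: [-0.6, 0.5, 0.4]
gripper_width: 0.499
finger_force: 0.0
clock: 14.15
tcp_pos: [0.485, -0.4036, 0.009]
tcp_rot: [0.999, 0.033, 0.001, 0.001]
force: [-1.1, 0.7, 6.1]
gripper_width: 0.217
finger_force: 80.6
row [ 0.5 -0.9  1. ] [ 0.001 -0.001 -0.001] tcp [ 0.485  -0.4036  0.009 ] F [-1.1286  0.6722  6.0987] w 0.21664407252283582 ff 80.57395219802856 t 14.15 q6 0.6987540978969549
```

```bash
python3 -m pendant '[[0,0,-5,0,0,0,0.1],[0,0,-15,0,0,0,0.1],[0,0,-32,0,0,0,0.1],[0,0,-50,0,0,0,0.1],[0,0,-68,0,0,0,0.1],[0,0,-83,0,0,0,0.1],[0,0,-95,0,0,0,0.1],[0,0,-95,0,0,0,0.1]]' 100
python3 - <<'E'
from h import *
import go
np.set_printoptions(precision=4,suppress=True)
go.go(.595,-.19,.105,-25.7)
for n in("side","top"):
    im,d=snapshot(n); X=cloud(n,d); hsv=cv2.cvtColor(im,cv2.COLOR_BGR2HSV)
    Y=(d>0)&(hsv[...,0]>18)&(hsv[...,0]<36)&(hsv[...,1]>130)&(np.hypot(X[...,0]-.56,X[...,1]+.4)<.1)&(X[...,2]>.07)
    P=X[Y]
    if len(P)<20: print(n,len(P)); continue
    zt=np.percentile(P[:,2],90); T=P[abs(P[:,2]-zt)<.008]; print(n,len(T),zt,cv2.boxPoints(cv2.minAreaRect((T[:,:2]*1000).astype(np.float32))).round(1).tolist())
    c=np.linalg.lstsq(np.c_[T[:,:2]-T[:,:2].mean(0),np.ones(len(T))],T[:,2],rcond=None)[0]; print("slope",c)
E
```

```text
clock: 15.15
tcp_pos: [0.4851, -0.4037, 0.1045]
tcp_rot: [0.999, 0.033, 0.001, 0.001]
force: [0.3, 0.2, -2.6]
gripper_width: 0.21
finger_force: 97.9
row [ 123.9 -205.9   -0.8] [ 0.003 -0.001 -1.055] tcp [ 0.4851 -0.4037  0.1045] F [ 0.3428  0.1953 -2.6242] w 0.20957243057443709 ff 97.89093375205994 t 15.15 q6 0.6987858193421592
side 762 0.12474715231887572 [[533.7999877929688, -381.3999938964844], [535.7000122070312, -417.29998779296875], [601.7000122070312, -413.70001220703125], [599.7000122070312, -377.8999938964844]]
slope [-0.0029  0.0512  0.1231]
top 414 0.123306802308119 [[503.8999938964844, -381.8999938964844], [505.1000061035156, -417.8999938964844], [599.2000122070312, -414.79998779296875], [598.0, -378.79998779296875]]
slope [0.0051 0.0154 0.1203]
```

```bash
python3 -m pendant '[[10,-18,0,0,0,-0.1,0.1],[28,-46,0,0,0,-0.24,0.1],[48,-80,0,0,0,-0.41,0.1],[68,-113,0,0,0,-0.58,0.1],[88,-146,0,0,0,-0.75,0.1],[106,-176,0,0,0,-0.9,0.1],[119,-198,0,0,0,-1.01,0.1],[124,-206,-1,0,0,-1.055,0.1]]' 100
cat > bar.py <<'E'
from h import *
import go
np.set_printoptions(precision=4,suppress=True)
def bar(name,x,y,z,yaw):
  go.go(x,y,z,yaw); t=state()["tcp_pos"]
  ims=[]
  for n in("side","top"):
    im,d=snapshot(n); X=cloud(n,d); hsv=cv2.cvtColor(im,cv2.COLOR_BGR2HSV)
    Y=(d>0)&(hsv[...,0]>18)&(hsv[...,0]<36)&(hsv[...,1]>130)&(np.hypot(X[...,0]-t[0],X[...,1]-t[1])<.135)&(X[...,2]>.04)&(X[...,1]<.01)
    P=X[Y]; u,v=w2p(n,(.62,-.1,.05)).astype(int); ims.append(cv2.resize(im[v-90:v+90,u-90:u+90],(400,400)))
    red=(d>0)&((hsv[...,0]<8)|(hsv[...,0]>172))&(hsv[...,1]>150)&(np.hypot(X[...,0]-.656,X[...,1]+.065)<.1)&(X[...,2]>.06)&(X[...,2]<.08)
    if red.sum()>20: T=X[red]; print(n,"lever",len(T),cv2.boxPoints(cv2.minAreaRect((T[:,:2]*1000).astype(np.float32))).round(1).tolist())
    if len(P)<20: print(n,len(P)); continue
    zt=np.percentile(P[:,2],90); T=P[abs(P[:,2]-zt)<.008]; print(n,len(T),zt,cv2.boxPoints(cv2.minAreaRect((T[:,:2]*1000).astype(np.float32))).round(1).tolist())
  cv2.imwrite(f"pics/{name}.png",np.hstack(ims))
if __name__=="__main__":
  import sys; bar(sys.argv[1],*map(float,sys.argv[2:6]))
E
python3 bar.py over .5952 -.19 .059 -25.7
```

```text
clock: 16.25
tcp_pos: [0.594, -0.1874, 0.1025]
tcp_rot: [0.846, 0.533, -0.001, -0.001]
force: [0.1, 0.0, -2.4]
gripper_width: 0.208
finger_force: 97.9
row [-1.8  2.3 43.5] [-0.002  0.     0.003] tcp [ 0.594  -0.1874  0.1025] F [ 0.1171  0.0017 -2.382 ] w 0.20760249766552438 ff 97.88484334945679 t 16.25 q6 0.027575955889895625
side 9 0.2765464762607268 [[555.4000244140625, -182.5], [555.5, -182.5], [560.9000244140625, -167.89999389648438], [560.9000244140625, -167.89999389648438]]
top 359 0.12385311808800208 [[597.5, -133.0], [629.7999877929688, -149.0], [658.2000122070312, -91.5999984741211], [626.0, -75.5999984741211]]
```

View pics/over.png

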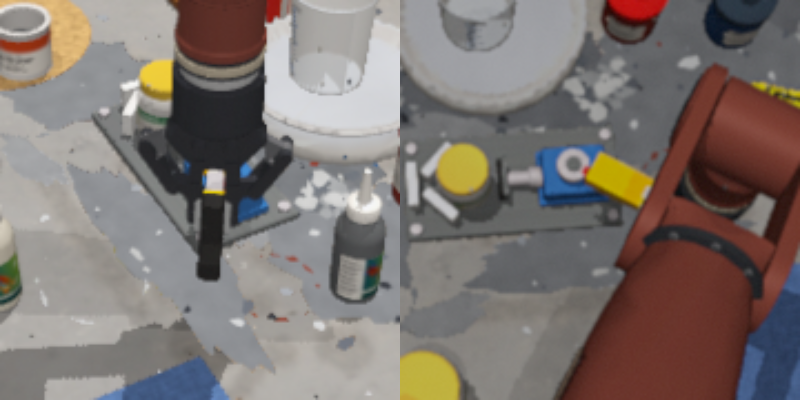

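```bash
python3 -m pendant '[[-1.5,3.5,4,0,0,0,0.1],[-1.5,3.5,11,0,0,0,0.1],[-1.5,3.5,18,0,0,0,0.1],[-1.5,3.5,25,0,0,0,0.1],[-1.5,3.5,32,0,0,0,0.1],[-1.5,3.5,38,0,0,0,0.1],[-1.5,3.5,42,0,0,0,0.1],[-1.5,3.5,43,0,0,0,0.1]]' 110
python3 - <<'E'
from h import *
import go
np.set_printoptions(precision=1,suppress=True)
go.go(.5952,-.19,.059,-25.7)
# swing waypoints about pivot, bar angle from 244.3 downward, as rows from pose at 244.3
p=np.array([.6555,-.0648]); r=.139; a0=244.3
u=lambda a:np.array([np.cos(np.radians(a)),np.sin(np.radians(a))])
tx=-u(a0); ty=u(a0+90)
for st in (a0,a0-34,a0-68):
  print(st)
  for k in range(1,9):
    a=st-k*34/8; D=r*(u(a)-u(st)); print([round(D@-u(st)*1000,1),round(D@u(st+90)*1000,1),0,0,0,round(np.radians(st-a),3)])
E
```

```text
clock: 17.35
tcp_pos: [0.5966, -0.1925, 0.0606]
tcp_rot: [0.847, 0.532, -0.0, 0.0]
force: [-1.5, -2.8, -0.6]
gripper_width: 0.205
finger_force: 110.9
row [ 1.6 -2.4  1.6] [-0.  0. -0.] tcp [ 0.6 -0.2  0.1] F [-1.5 -2.8 -0.6] w 0.20537910506679036 ff 110.86466073989868 t 17.35 q6 0.025876130724931154
244.3
[np.float64(0.4), np.float64(-10.3), 0, 0, 0, np.float64(0.074)]
[np.float64(1.5), np.float64(-20.5), 0, 0, 0, np.float64(0.148)]
[np.float64(3.4), np.float64(-30.7), 0, 0, 0, np.float64(0.223)]
[np.float64(6.1), np.float64(-40.6), 0, 0, 0, np.float64(0.297)]
[np.float64(9.5), np.float64(-50.4), 0, 0, 0, np.float64(0.371)]
[np.float64(13.5), np.float64(-59.8), 0, 0, 0, np.float64(0.445)]
[np.float64(18.3), np.float64(-69.0), 0, 0, 0, np.float64(0.519)]
[np.float64(23.8), np.float64(-77.7), 0, 0, 0, np.float64(0.593)]
210.3
[np.float64(0.4), np.float64(-10.3), 0, 0, 0, np.float64(0.074)]
[np.float64(1.5), np.float64(-20.5), 0, 0, 0, np.float64(0.148)]
[np.float64(3.4), np.float64(-30.7), 0, 0, 0, np.float64(0.223)]
[np.float64(6.1), np.float64(-40.6), 0, 0, 0, np.float64(0.297)]
[np.float64(9.5), np.float64(-50.4), 0, 0, 0, np.float64(0.371)]
[np.float64(13.5), np.float64(-59.8), 0, 0, 0, np.float64(0.445)]
[np.float64(18.3), np.float64(-69.0), 0, 0, 0, np.float64(0.519)]
[np.float64(23.8), np.float64(-77.7), 0, 0, 0, np.float64(0.593)]
176.3
[np.float64(0.4), np.float64(-10.3), 0, 0, 0, np.float64(0.074)]
[np.float64(1.5), np.float64(-20.5), 0, 0, 0, np.float64(0.148)]
[np.float64(3.4), np.float64(-30.7), 0, 0, 0, np.float64(0.223)]
[np.float64(6.1), np.float64(-40.6), 0, 0, 0, np.float64(0.297)]
[np.float64(9.5), np.float64(-50.4), 0, 0, 0, np.float64(0.371)]
[np.float64(13.5), np.float64(-59.8), 0, 0, 0, np.float64(0.445)]
[np.float64(18.3), np.float64(-69.0), 0, 0, 0, np.float64(0.519)]
[np.float64(23.8), np.float64(-77.7), 0, 0, 0, np.float64(0.593)]
```

```bash
python3 -m pendant '[[-1,-10,0,0,0,0.074,0.1],[0,-20.5,0,0,0,0.148,0.1],[2,-30.5,0,0,0,0.223,0.1],[4.5,-40.5,0,0,0,0.297,0.1],[8,-50.5,0,0,0,0.371,0.1],[12,-60,0,0,0,0.445,0.1],[17,-69,0,0,0,0.519,0.1],[22.5,-77.5,0,0,0,0.593,0.1]]' 110
python3 go.py .5355 -.135 .059 -59.7
```

```text
clock: 18.35
tcp_pos: [0.5398, -0.1425, 0.0621]
tcp_rot: [0.966, 0.259, 0.003, 0.005]
force: [4.1, -11.6, -8.0]
gripper_width: 0.204
finger_force: 110.3
row [ 0.1 -8.7  3. ] [ 0.012 -0.002 -0.004] tcp [ 0.5398 -0.1425  0.0621] F [  4.1363 -11.5762  -7.9727] w 0.20396766165443314 ff 110.32548308372498 t 18.35 q6 0.6686118510465513
```

```bash
python3 -m pendant '[[0.5,-10.5,1,0,0,0.074,0.1],[1.5,-21,1.5,0,0,0.148,0.1],[3.5,-31,1.5,0,0,0.223,0.1],[6,-41,1.5,0,0,0.297,0.1],[9.5,-51,1.5,0,0,0.371,0.1],[13.5,-60,1.5,0,0,0.445,0.1],[18.5,-69,1.5,0,0,0.519,0.1],[24,-78,1.5,0,0,0.593,0.1]]' 110
python3 go.py .5168 -.0558 .059 -93.7
```

```text
clock: 19.35
tcp_pos: [0.5164, -0.0624, 0.0606]
tcp_rot: [0.999, -0.034, -0.002, 0.003]
force: [-11.0, -12.4, 8.0]
gripper_width: 0.2
finger_force: 112.4
row [-0.1 -6.7  1.5] [ 0.007  0.004 -0.003] tcp [ 0.5164 -0.0624  0.0606] F [-10.9832 -12.4226   7.969 ] w 0.19955122839603917 ff 112.43023037910461 t 19.35 q6 1.393357379331648
```

```bash
python3 -m pendant '[[-1,-8,-0.5,0,0,0.052,0.1],[-1,-15.5,-0.5,0,0,0.105,0.1],[-0.5,-23,-0.5,0,0,0.157,0.1],[1,-30,-0.5,0,0,0.209,0.1],[2.5,-37,-0.5,0,0,0.262,0.1],[4.5,-44,-0.5,0,0,0.314,0.1],[7,-51,-0.5,0,0,0.367,0.1],[10,-57,-0.5,0,0,0.419,0.1]]' 110
python3 bar.py swung .5285 -.0096 .06 -113.5
```

```text
clock: 20.35
tcp_pos: [0.531, -0.0015, 0.0596]
tcp_rot: [0.971, -0.24, -0.001, -0.0]
force: [-2.1, 0.4, -2.2]
gripper_width: 0.204
finger_force: 110.9
row [ 1.6  8.4 -0.5] [-0.     0.002 -0.075] tcp [ 0.531  -0.0015  0.0596] F [-2.1298  0.4013 -2.1738] w 0.20432393272893232 ff 110.87041139602661 t 20.35 q6 1.9196858732471533
side lever 21 [[630.7999877929688, -63.099998474121094], [637.0999755859375, -65.5999984741211], [642.9000244140625, -51.20000076293945], [636.5999755859375, -48.70000076293945]]
side 358 0.08020717297130626 [[540.0, -26.700000762939453], [623.0999755859375, -73.19999694824219], [642.4000244140625, -38.70000076293945], [559.2999877929688, 7.800000190734863]]
top 2
```

View pics/swung.png

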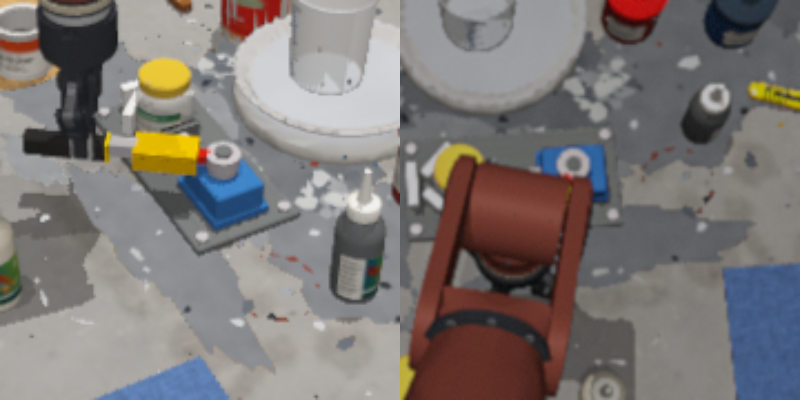

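Contact force has dropped to nearly zero past the dead point, so the lever has snapped over. I centre the shoe on the lever and lift straight off.

```bash
python3 -m pendant '[[0,2,0,0,0,-0.02,0.1],[0,3,-4,0,0,-0.04,0.1],[0,3,-12,0,0,-0.04,0.1],[0,3,-22,0,0,-0.04,0.1],[0,3,-33,0,0,-0.04,0.1],[0,3,-43,0,0,-0.04,0.1],[0,3,-50,0,0,-0.04,0.1],[0,3,-50,0,0,-0.04,0.1]]' 110
python3 go.py .4595 -.366 .115 -86
```

```text
clock: 21.45
tcp_pos: [0.5311, -0.0052, 0.1107]
tcp_rot: [0.976, -0.22, 0.001, -0.0]
force: [0.2, -0.2, -1.9]
gripper_width: 0.203
finger_force: 110.8
row [ 90.1 356.7  -4.3] [-0.    -0.002 -0.513] tcp [ 0.5311 -0.0052  0.1107] F [ 0.1891 -0.1842 -1.8761] w 0.20292044105241086 ff 110.84049940109253 t 21.45 q6 1.8721005802067765
```

```bash
python3 -m pendant '[[0,0,-15,0,0,0,0.1],[0,0,-38,0,0,0,0.1],[0,0,-58,0,0,-0.02,0.1],[5,15,-70,0,0,-0.05,0.1],[15,45,-75,0,0,-0.1,0.1],[28,85,-75,0,0,-0.16,0.1],[40,130,-75,0,0,-0.22,0.1],[50,175,-75,0,0,-0.28,0.1]]' 110
python3 -m pendant '[[10,45,0,0,0,-0.06,0.1],[19,85,0,0,0,-0.12,0.1],[26,120,0,0,0,-0.18,0.1],[29,140,0,0,0,-0.22,0.1],[30,150,5,0,0,-0.233,0.1],[30,150,15,0,0,-0.233,0.1],[30,150,25,0,0,-0.233,0.1],[30,150,25,0,0,-0.233,0.1]]' 110
python3 go.py .4596 -.3657 .010 -86; python3 jar.py locked
```

```text
clock: 22.45
tcp_pos: [0.5003, -0.1859, 0.1855]
tcp_rot: [0.997, -0.08, 0.0, 0.0]
force: [0.4, 0.4, -2.1]
gripper_width: 0.2
finger_force: 110.8
clock: 23.45
tcp_pos: [0.5047, -0.3355, 0.1577]
tcp_rot: [0.999, 0.035, -0.002, -0.002]
force: [-0.8, -0.6, -2.2]
gripper_width: 0.208
finger_force: 110.8
row [-46.7  27.3 147.8] [-0.003  0.003  0.001] tcp [ 0.5047 -0.3355  0.1577] F [-0.808  -0.5519 -2.1627] w 0.20836195897258641 ff 110.83394408226013 t 23.45 q6 0.7974775438387348
top jar lid 320 0.09423317520986754 ((638.599365234375, 58.230262756347656), 28.310325622558594)
top lever 141 0.06905699226350764 [[575.5999755859375, -39.099998474121094], [639.0999755859375, -66.80000305175781], [644.4000244140625, -54.599998474121094], [580.9000244140625, -26.799999237060547]]
```

View pics/locked.png

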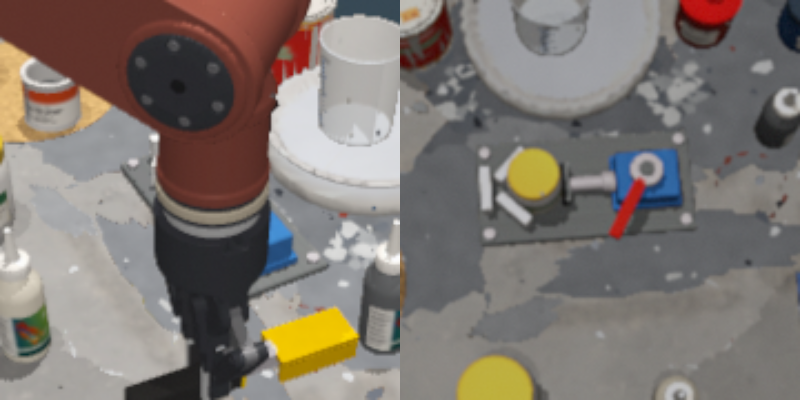

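Lever is at 156.4° in world axes, which matches q = 1.75 at the stop, and the pad holds the jar home. I put the bar down on the mat.

```bash
python3 -m pendant '[[-12,7,15,0,0,0,0.1],[-28,16,45,0,0,0,0.1],[-42,24,78,0,0,0,0.1],[-47,27,105,0,0,0,0.1],[-47,27,125,0,0,0,0.1],[-47,27,138,0,0,0,0.1],[-47,27,144,0,0,0,0.1],[-47,27,146,0,0,0,0.1]]' 110
python3 go.py .4596 -.3657 .009 -86
```

```text
clock: 24.55
tcp_pos: [0.4614, -0.3679, 0.0141]
tcp_rot: [0.999, 0.035, 0.0, 0.0]
force: [-0.5, 0.2, -1.7]
gripper_width: 0.205
finger_force: 110.8
row [-1.6 -2.4  5.1] [ 0.001 -0.001  0.   ] tcp [ 0.4614 -0.3679  0.0141] F [-0.5321  0.2003 -1.6686] w 0.20463506221778713 ff 110.83355069160461 t 24.55 q6 0.7084272746864227
```

```bash
python3 -m pendant '[[-1,-2,1,0,0,0,0.1],[-1,-2,2,0,0,0,0.1],[-1,-2,3,0,0,0,0.1],[-1,-2,4,0,0,0,0.1],[-1,-2,4.7,0,0,0,0.1],[-1,-2,5,0,0,0,0.1],[-1,-2,5,0,0,0,0.1],[-1,-2,5,0,0,0,0.1]]' 60
python3 go.py .4596 -.3657 .009 -86
```

```text
clock: 25.55
tcp_pos: [0.4596, -0.3658, 0.0091]
tcp_rot: [0.999, 0.035, -0.0, 0.0]
force: [-0.9, 0.3, 0.9]
gripper_width: 0.2
finger_force: 111.4
row [-0.  -0.1  0.1] [0. 0. 0.] tcp [ 0.4596 -0.3658  0.0091] F [-0.8518  0.3213  0.9218] w 0.20000312305512347 ff 111.41602635383606 t 25.55 q6 0.7093425389679251
```

Bar is on the mat (the force sign has reversed). I release and rise.

```bash
python3 -m pendant '[[0,0,0,0,0,0,0.25],[0,0,0,0,0,0,0.35],[0,0,0,0,0,0,0.5],[0,0,0,0,0,0,0.6],[0,0,0,0,0,0,0.6],[0,0,0,0,0,0,0.6],[0,0,-10,0,0,0,0.6],[0,0,-30,0,0,0,0.6]]' 40
python3 -m pendant '[[0,0,-30,0,0,0,0.6],[0,0,-70,0,0,0,0.6],[0,0,-110,0,0,0,0.6],[0,0,-150,0,0,0,0.6],[-20,30,-170,0,0,0,0.6],[-40,70,-180,0,0,0,0.6],[-50,110,-180,0,0,0,0.6],[-50,130,-180,0,0,0,0.6]]' 40
python3 - <<'E'
from h import *
np.set_printoptions(precision=4,suppress=True)
im,d=snapshot("top"); cv2.imwrite("pics/fin.png",im); X=cloud("top",d)
P=X[(d>0)&(np.hypot(X[...,0]-.485,X[...,1]+.364)<.12)&(X[...,2]>.016)&(X[...,2]<.045)]; print("bar",P[:,2].mean(),cv2.minAreaRect((P[:,:2]*1000).astype(np.float32)))
for nm,p,zl in(("tin",(.5275,.24),.055),("dose",(.445,.353),.09),("fdrop",(.405,-.105),.05),("bdrop",(.72,-.212),.05)):
    T=X[(d>0)&(np.hypot(X[...,0]-p[0],X[...,1]-p[1])<.05)&(X[...,2]>zl)&(X[...,2]<.16)]; print(nm,len(T),T.mean(0))
E
```

```text
clock: 26.55
tcp_pos: [0.459, -0.3652, 0.039]
tcp_rot: [0.999, 0.035, -0.001, -0.001]
force: [-0.1, 0.4, 0.7]
gripper_width: 0.597
finger_force: 0.0
clock: 27.55
tcp_pos: [0.4181, -0.5015, 0.2215]
tcp_rot: [0.999, 0.034, 0.001, 0.002]
force: [0.4, 0.8, 0.1]
gripper_width: 0.6
finger_force: 0.0
bar 0.025591578337666177 ((484.181884765625, -364.12554931640625), (178.5414276123047, 36.048606872558594), 3.1697542667388916)
tin 271 [0.5271 0.2422 0.0657]
dose 770 [0.445  0.3559 0.1004]
fdrop 325 [ 0.4039 -0.1049  0.0977]
bdrop 351 [ 0.7198 -0.2111  0.0925]
```

View pics/fin.png

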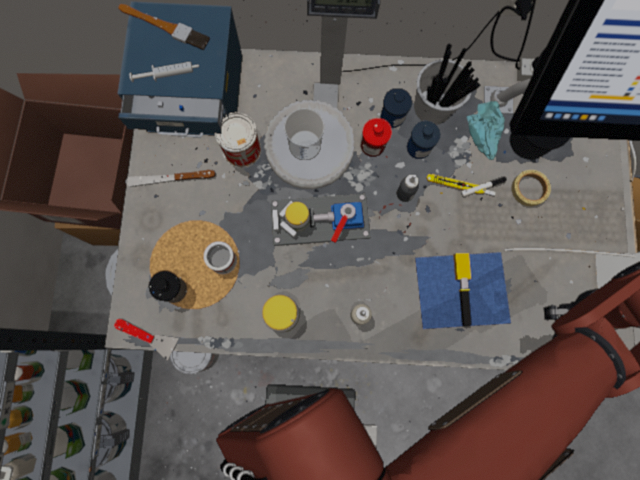

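The picture shows the jar clamped at (297,214), the lever locked at (341,226), the bar mid-mat at (463,290), and the bystanders unmoved.

```bash
python3 -c "
from plant import *
print(hand_in())"
```

```text
the job is handed in; nothing more can be done
None
```

The job is handed in after about 28 s: the jar is clamped upright in the V, the lever is locked at its stop, the bar lies flat within 1 mm of the mat's middle, and the other tins and bottles have not moved.

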